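# Empty the press catch tray into the tote and restart the press

## Robot

A 7-joint arm with a two-finger parallel gripper is mounted at the origin on the work surface. World frame = base frame: x ahead of the robot, y to its left, z up, the work surface at z = 0. Lengths are in m, angles in rad, forces in N, time in s.
With the tool pointing down it reaches from about 0.35 to 0.9 m from the base axis. Payload 7.2 kg.
Tool frame: the origin (TCP) lies at the very end of the fingers, on their centre line; the grasp point (between the pads) lies grip_depth behind it (grip_depth is the distance from the TCP to the grasp point, in m); z points along the fingers, y is the line along which they close (so a half turn about z gives the same grasp; the last joint's range is limited). The gripper opens to 88 mm and grips with 3 to 60 N. Pads are 20 mm wide; open, the fingers measure 115 mm over their backs; the gripper's body (75 mm by 178 mm) begins 61 mm behind the grasp point.
Start: joints at [1.046, 0.411, -0.013, 1.596, 0.006, 1.134, -0.082], TCP at [0.276, -0.561, 0.223] pointing down, gripper open.
Joint ranges: [-2.95, 2.95], [-0.29, 1.99], [-1.47, 1.44], [0.14, 2.54], [-1.03, 4.17], [0.13, 1.85], [-2.86, 2.86]. Speed limits (rad/s): [2.39, 2.39, 3.01, 3.01, 3.14, 3.14, 3.14].

## Interface

Orientations are given as a rotation vector (axis times angle).
In Python, from workcell import * gives the robot as it stands.
- The arm moves only by the tool send_rows, never from a script. Its arguments are lists of equal length, an entry for each row: "claw": the opening, from 0 (shut) to 1 (fully open); "slide": the shift along the tool's x, y, z in mm, a list of three; "roll": the turn about the tool's z in rad. In form: {"claw": [claw, ...], "slide": [[x, y, z], ...], "roll": [roll, ...]}. A call has 1 to 8 rows; each row shifts and turns the commanded pose from where the row before left it, along the tool's axes as they then stand; what a row does not reach is not made up. A row lasts 1/12 s, in which the tool goes at most 41.7 mm and 7.16 degrees, less where a joint would pass 70% of its speed; a pose out of reach is approached as far as the arm can. A call is refused whole if a number of a shift passes 41.7 or a number of a turn 0.125, either way. A call with a gripper value outside its range is refused whole. The fingers move at their own pace and stop on an object; "newtons" is the grip in N (left out, the last holds). Time passes only in rows, so rows that do not move let the fingers close. It gives the time, the measured TCP pose, the force, the opening and the grip force at its end, in the units of the state.
- get_state(): the state, without advancing time (a new reading comes with each control period).
- read_camera(name): name is "scene" or "top" or "wrist"; returns a dict with "img" (400x640x3 uint8, blue, green, red), "depth" (400x640 float32, m along the optical axis (not along the pixel's ray), 0 where there is no reading), "fx", "fy", "cx", "cy" (pixels), "R" (3x3) and "t" (3): a world point X has camera coordinates R X + t. Camera axes: x right, y down, z forward; pixel columns grow to the right and rows downward; lengths in m; the calibration is good to about 2 mm. A picture is of the moment at which its call begins.
- finish_job(): hands the job in; it is judged then, once.
The state is a dict: "time": time; "q": joint angles; "qd": joint speeds; "joint_torque": joint torques, N m; "eef_pos": TCP position; "tool_rot": TCP orientation; "force": force on the tool from outside, world axes, zero at the start; "wrist_torque": the same for the moment, N m; "width": finger opening in m; "grasp_force": force on a finger pad.
Only numpy, scipy, OpenCV 4.12 (cv2) and the standard library are available. Lean on these libraries where they do the work, as an engineer would, in place of code of your own. Each camera call takes 0.05 s, during which the arm holds its last target. There are 200 camera calls.

## Task

Stop the press with its round mushroom key, then move all the kiln props from the catch tray into the tote, lying down. When all are in, swing the tote's lid fully shut so that its tab drops behind the front rim, and only then press the bar-shaped reset key and after it the square start key, each fully down and one key at a time. Leave the other things on the bench where they are.

Things in the scene. Friction and masses are not known exactly. Their poses are not given: they have to be found in the camera images.
- tray: shallow open aluminium catch tray under the outlet of the grey press, 260 (its x) x 300 (its y) x 18 mm high, walls and floor 4 mm thick, fixed; origin under its centre at bench height
- tote: open grey plastic tote, fixed to the bench, outside 138 (its x) x 352 (its y) x 70 mm high, walls and floor 4 mm thick; origin under its centre at bench height; its x axis points away from the robot to the side with the lid hinge, the front rim is at x = -69 mm
- lid_hinge (a point): middle of the lid's hinge line, which runs along the tote's y on the far rim: 69 mm along the tote's x from its centre, 70 mm above the bench
- lid_edge (a point): middle of the free edge of the lid plate, 146 mm from the hinge line, mid-thickness. The white lid plate is 352 mm wide and 5 mm thick (its outer face lies 6 mm from the hinge line's plane); a 70 mm wide thumb lip reaches 17 mm farther beyond this edge. Under the plate, 130 mm from the hinge, a tab 100 mm wide reaches 12 mm down below the hinge line; with the lid shut it sits inside the front rim
- lid (a joint): lid angle in rad: 0 = shut, plate flat on the rim and tab behind the front rim; 1.57 = upright; it starts at 1.6 to 1.85, leaning back away from the robot. The hinge is stiff (about 0.3 N m): the lid stays where it is left and must be pushed all the way, 2 to 5 N at the free edge; nothing springs back
- prop1: fired pale fireclay kiln prop, a dumbbell-shaped square bar lying down, 90 mm long (its x), with a square waist 34 x 34 mm over the middle 48 mm and square ends 44 x 44 mm, 21 mm long; about 0.3 kg; origin at its centre (22 mm above what it lies on). Three to five of the five props are present, the others are absent (None at the start)
- prop2: fired pale fireclay kiln prop, a dumbbell-shaped square bar lying down, 90 mm long (its x), with a square waist 34 x 34 mm over the middle 48 mm and square ends 44 x 44 mm, 21 mm long; about 0.3 kg; origin at its centre (22 mm above what it lies on). Three to five of the five props are present, the others are absent (None at the start)
- prop3: fired pale fireclay kiln prop, a dumbbell-shaped square bar lying down, 90 mm long (its x), with a square waist 34 x 34 mm over the middle 48 mm and square ends 44 x 44 mm, 21 mm long; about 0.3 kg; origin at its centre (22 mm above what it lies on). Three to five of the five props are present, the others are absent (None at the start)
- prop4: fired pale fireclay kiln prop, a dumbbell-shaped square bar lying down, 90 mm long (its x), with a square waist 34 x 34 mm over the middle 48 mm and square ends 44 x 44 mm, 21 mm long; about 0.3 kg; origin at its centre (22 mm above what it lies on). Three to five of the five props are present, the others are absent (None at the start)
- prop5: fired pale fireclay kiln prop, a dumbbell-shaped square bar lying down, 90 mm long (its x), with a square waist 34 x 34 mm over the middle 48 mm and square ends 44 x 44 mm, 21 mm long; about 0.3 kg; origin at its centre (22 mm above what it lies on). Three to five of the five props are present, the others are absent (None at the start)
- stop_top (a point): centre of the top face of the stop key of the press: a black round mushroom head 40 mm across, on its own grey pod 54 mm square; top 62 mm above the bench when up. The three pods stand side by side 58 mm apart on one steel plate behind the gap between tray and tote; their order changes from start to start
- stop_key (a joint): travel of the stop key in m: 0 = up, 0.008 = fully down; counts as pressed beyond 0.0055; spring, 1.4 N at first, 5 N fully down; it comes back up by itself
- reset_top (a point): centre of the top face of the reset key of the press: a black narrow bar 44 x 17 mm, the long side pointing away from the robot, on its own grey pod 54 mm square; top 62 mm above the bench when up. The three pods stand side by side 58 mm apart on one steel plate behind the gap between tray and tote; their order changes from start to start
- reset_key (a joint): travel of the reset key in m: 0 = up, 0.008 = fully down; counts as pressed beyond 0.0055; spring, 1.4 N at first, 5 N fully down; it comes back up by itself
- start_top (a point): centre of the top face of the start key of the press: a black square 31 x 31 mm, on its own grey pod 54 mm square; top 62 mm above the bench when up. The three pods stand side by side 58 mm apart on one steel plate behind the gap between tray and tote; their order changes from start to start
- start_key (a joint): travel of the start key in m: 0 = up, 0.008 = fully down; counts as pressed beyond 0.0055; spring, 1.4 N at first, 5 N fully down; it comes back up by itself
- mug: bystander: brown clay mug, about 90 mm across, 98 mm high, nearer the robot than the gap between tray and tote; origin at its underside's centre
- disc: bystander: grey clay disc 68 mm across, 12 mm high, lying between tray and tote; origin at its underside's centre
- tub: bystander: white round tub, 124 mm across, 75 mm high, beyond the tote on the right; origin at its underside's centre
- flask: bystander: blue drinking flask 72 mm across, 220 mm high, left of the tray; origin at its underside's centre
- pad: bystander: round yellow pad 96 mm across, 35 mm high, left of the tray; origin at its underside's centre
- scraper: bystander: wooden-handled spatula lying on the right, beyond the tote
Things that resemble listed ones, but are neither listed nor needed, are in the scene too. Leave any yellow look-alike of the prop4 alone.

How it is judged:
On the way, in this order (a step that is already met when the one before it is completed fails the run):
1. the round stop key has been pressed down (value of joint stop_key above 0.0055 m), for 0.05 s.
2. every prop present lies in the tote, at rest (x of prop1 in the frame of tote between -0.066 and 0.066 m and y of prop1 in the frame of tote between -0.156 and 0.156 m and z of prop1 in the frame of tote between 0 and 0.062 m and angle between prop1's own x axis and vertical between 1 and 2.14 rad and linear speed of each of prop1, prop2, prop3, prop4, prop5 below 0.05 m/s and x of prop2 in the frame of tote between -0.066 and 0.066 m and y of prop2 in the frame of tote between -0.156 and 0.156 m and z of prop2 in the frame of tote between 0 and 0.062 m and angle between prop2's own x axis and vertical between 1 and 2.14 rad and x of prop3 in the frame of tote between -0.066 and 0.066 m and y of prop3 in the frame of tote between -0.156 and 0.156 m and z of prop3 in the frame of tote between 0 and 0.062 m and angle between prop3's own x axis and vertical between 1 and 2.14 rad and x of prop4 in the frame of tote between -0.066 and 0.066 m and y of prop4 in the frame of tote between -0.156 and 0.156 m and z of prop4 in the frame of tote between 0 and 0.062 m and angle between prop4's own x axis and vertical between 1 and 2.14 rad and x of prop5 in the frame of tote between -0.066 and 0.066 m and y of prop5 in the frame of tote between -0.156 and 0.156 m and z of prop5 in the frame of tote between 0 and 0.062 m and angle between prop5's own x axis and vertical between 1 and 2.14 rad), for 0.2 s.
3. the lid is shut on the tote with all props in it (all of step 2 and value of joint lid below 0.06 rad), for 0.2 s.
4. the bar-shaped reset key has been pressed, lid shut (value of joint reset_key above 0.0055 m and value of joint lid below 0.06 rad), for 0.05 s.
5. after that the square start key has been pressed, lid shut (value of joint start_key above 0.0055 m and value of joint lid below 0.06 rad), for 0.05 s.
At the end, for the whole second after the job is handed in: every prop present is at rest inside the tote, lying within about 30 degrees of level (centre within the inner walls, less than 62 mm above the bench), the lid is shut to within 0.06 rad, and all three keys are up again (all of step 3 and value of joint each of stop_key, reset_key, start_key below 0.0025 m); the robot touches nothing.
It fails at once if two keys are down at the same time (value of joint each of stop_key, reset_key above 0.004 m or value of joint each of stop_key, start_key above 0.004 m or value of joint each of reset_key, start_key above 0.004 m).
It fails at once if the reset or the start key is pressed while the lid is open (value of joint any of reset_key, start_key above 0.0055 m and value of joint lid above 0.15 rad).
It fails at once if a bystander is moved more than 60 mm (distance of any of mug, disc, tub, flask, pad, scraper from where it was at the start of the episode above 0.06 m).
Of prop1, prop2, prop3, prop4, prop5 only 3 to 5 are there at a start; the rules pass over those that are not, and their reading is None.
At some moment in a run one of prop1, prop2, prop3, prop4, prop5 may be knocked a few centimetres aside while the robot is not near it.
Once in a run the grip may slacken for a moment while it holds something.
It also fails if it takes over 210 s, if anything falls off the work surface, if the arm or the gripper's body presses on something with over 40 N, if the wrist force passes 120 N, or if a joint passes its speed limit or range.

## Working session

There is one attempt and no reset: what is moved stays moved. The work goes in short steps, Python scripts to look and compute and a tool call to move; the robot and the scene stay as the last step left them, time stands still between calls to the robot, and variables do not carry over. Pictures are saved under pics/ and viewed, at most 14 in all, crops included, and the job is handed in when it is done.

Besides the shell and the picture viewer there is one more tool, called after ">>>" as name([rows], argument=value, ...), one row to a line, values as JSON. send_rows: Moves the arm, as the interface text tells. Its arguments: {"type":"object","properties":{"claw":{"type":"array"},"slide":{"type":"array"},"roll":{"type":"array"},"newtons":{"type":"number"}},"required":["claw","slide","roll"]}

```bash
ls; mkdir -p pics; python3 - <<'E'
from workcell import *
import cv2,numpy as np
for n in("top","scene"):
    c=read_camera(n);cv2.imwrite(f"pics/{n}0.png",c["img"]);np.savez(f"{n}0.npz",**c)
    print(n,c["fx"],c["fy"],c["cx"],c["cy"],c["R"].round(3).tolist(),c["t"].round(3).tolist())
s=get_state();print({k:np.round(v,3).tolist() for k,v in s.items()}); print([k for k in globals() if 'grip' in k], globals().get('grip_depth'))
E
```

```text
pics
top 385.84787945272654 385.84787945272654 317.3843364472375 198.07830794237367 [[-0.011, -1.0, -0.002], [-0.994, 0.012, -0.105], [0.105, 0.001, -0.994]] [0.002, 0.511, 1.25]
scene 377.95362617356335 377.95362617356335 319.1139645889139 191.97285582395824 [[0.761, 0.649, 0.006], [0.392, -0.452, -0.801], [-0.517, 0.612, -0.598]] [-0.38, -0.137, 1.639]
{'time': 0.1, 'q': [1.046, 0.412, -0.013, 1.597, 0.006, 1.134, -0.082], 'qd': [0.0, -0.003, 0.002, -0.002, 0.001, -0.001, -0.0], 'joint_torque': [0.004, -58.91, 0.644, -29.171, -0.054, 0.015, 0.0], 'eef_pos': [0.275, -0.561, 0.222], 'tool_rot': [-3.059, -0.711, 0.001], 'force': [-0.294, 0.692, 0.506], 'wrist_torque': [0.012, 0.024, 0.048], 'grasp_force': 0.0, 'width': 0.088}
['grip_depth'] 0.0187
```

View pics/top0.png

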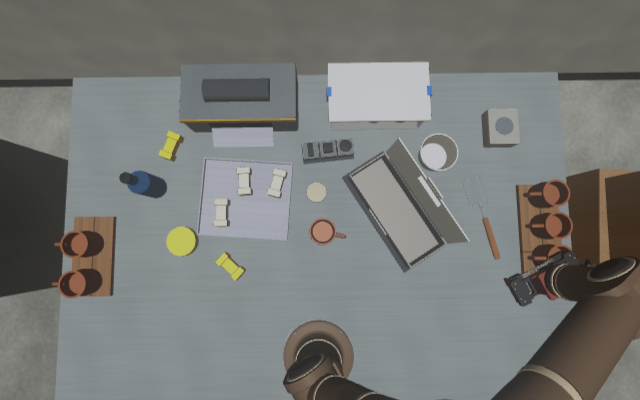

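View pics/scene0.png

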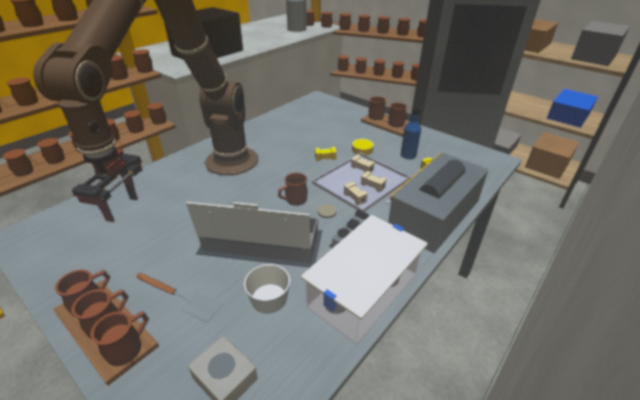

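Top view: pale props at (244,181), (277,182) and (222,212) in the tray. The yellow look-alikes are at (171,145) and (231,266). The pods at (310..346,150) read bar, square, round, and there is another grey pod at (503,126). I'll enlarge the pods to confirm, then measure.

```bash
cat > h.py <<'E'
import cv2,numpy as np
def ray(c,uv,z):
    R,t=c["R"],c["t"]; o=-R.T@t
    d=R.T@np.array([(uv[0]-c["cx"])/c["fx"],(uv[1]-c["cy"])/c["fy"],1.]); return o+d*(z-o[2])/d[2]
def cloud(c):
    v,u=np.mgrid[:400,:640]; d=c["depth"]
    P=np.stack([(u-c["cx"])/c["fx"]*d,(v-c["cy"])/c["fy"]*d,d],-1)
    W=(P-c["t"])@c["R"]; W[d==0]=np.nan; return W
def props(c,z=.048,roi=(195,155,300,242),s_max=45,v_min=170):
    h=cv2.cvtColor(c["img"],cv2.COLOR_BGR2HSV).astype(int); b=c["img"].astype(int)
    m=((b[...,2]-b[...,0]>8)&(h[...,2]>120)).astype(np.uint8); k=np.zeros_like(m); x0,y0,x1,y1=roi; k[y0:y1,x0:x1]=m[y0:y1,x0:x1]
    out=[]
    for q in cv2.findContours(k,cv2.RETR_EXTERNAL,cv2.CHAIN_APPROX_NONE)[0]:
        if cv2.contourArea(q)<60: continue
        W=np.array([ray(c,p,z)[:2] for p in q[:,0]],np.float32)
        (x,y),(w,l),a=cv2.minAreaRect(W)
        bx=cv2.boxPoints(((x,y),(w,l),a)); e=max((bx[1]-bx[0],bx[2]-bx[1]),key=np.linalg.norm)
        out.append((round(x,4),round(y,4),round(max(w,l),3),round(min(w,l),3),round(float(np.arctan2(e[1],e[0])),3),q[:,0].mean(0).round().tolist()))
    return out
E
python3 - <<'E'
from h import *
c=dict(np.load("top0.npz"))
for p in props(c): print(p)
W=cloud(c)
g=cv2.cvtColor(c["img"],cv2.COLOR_BGR2GRAY)
print("disc",ray(c,(317,192),.012))
for n,p in dict(bar=(311,150),sq=(328,148),rnd=(346,146),decoy=(504,127)).items(): print(n,ray(c,p,.062).round(3),W[p[1],p[0]].round(3))
for p in [(348,180),(408,267),(442,241),(384,153),(466,241),(396,141),(395,205),(345,179),(360,230)]: print(p,W[p[1],p[0]].round(3),ray(c,p,.07).round(3))
cv2.imwrite("pics/c1.png",np.hstack([cv2.resize(c["img"][130:170,295:355],None,fx=7,fy=7,interpolation=2),cv2.resize(c["img"][130:280,335:475],(373,280)[:2][0:2],interpolation=2)[:280]]))
E
```

```text
(0.466, 0.3115, 0.088, 0.043, -0.012, [220.0, 212.0])
(0.571, 0.2367, 0.087, 0.04, 0.054, [244.0, 180.0])
disc [ 0.53354439 -0.00301963  0.012     ]
bar [0.666 0.015 0.062] [0.665 0.015 0.063]
sq [ 0.672 -0.041  0.062] [ 0.673 -0.041  0.057]
rnd [ 0.678 -0.099  0.062] [ 0.678 -0.099  0.062]
decoy [ 0.735 -0.619  0.062] [ 0.736 -0.62   0.059]
(348, 180) [ 0.575 -0.109  0.002] [ 0.564 -0.103  0.07 ]
(408, 267) [ 0.284 -0.292  0.044] [ 0.286 -0.286  0.07 ]
(442, 241) [ 0.366 -0.399  0.06 ] [ 0.366 -0.396  0.07 ]
(384, 153) [ 0.652 -0.222  0.067] [ 0.651 -0.221  0.07 ]
(466, 241) [ 0.366 -0.422  0.202] [ 0.365 -0.472  0.07 ]
(396, 141) [ 0.66  -0.236  0.19 ] [ 0.69  -0.261  0.07 ]
(395, 205) [ 0.487 -0.264  0.009] [ 0.482 -0.251  0.07 ]
(345, 179) [ 0.579 -0.099 -0.001] [ 0.567 -0.094  0.07 ]
(360, 230) [ 0.405 -0.146 -0.003] [ 0.404 -0.138  0.07 ]
```

View pics/c1.png

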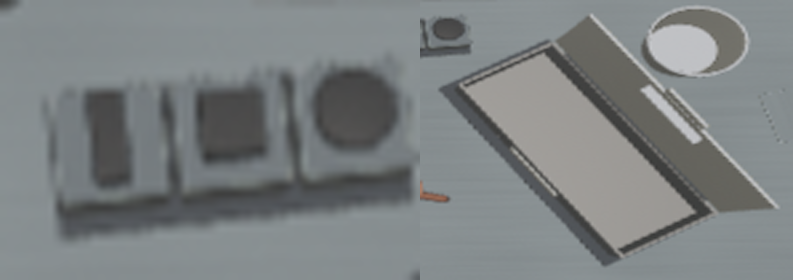

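The pods are confirmed, left to right: bar at px (311,150), square at (328,148), round at (346,146), spaced about 57 mm. The grey pod at (504,127) stands alone and is a decoy. Next I need the tote, the third prop and precise key positions.

```bash
python3 - <<'E'
from h import *
c=dict(np.load("top0.npz"));W=cloud(c);b=c["img"].astype(int)
print(b[175:190:2,268:288:2].tolist()[3]); print(b[181,240:249].tolist())
# keys
g=b.sum(2)/3; m=np.zeros((400,640),np.uint8); m[138:162,300:356]=(g[138:162,300:356]<75)
n,l,s,ce=cv2.connectedComponentsWithStats(m)
for i in range(1,n):
    if s[i][4]>20: print("key",s[i].tolist(),ce[i].round(1),ray(c,ce[i],.062).round(4))
# rim
X=W[...,0];Y=W[...,1];Z=W[...,2]
r=(Z>.062)&(Z<.076)&(X>.25)&(X<.66)&(Y<-.09)&(Y>-.42)
P=W[r];print(len(P));rect=cv2.minAreaRect(P[:,:2].astype(np.float32));print(rect);print(cv2.boxPoints(rect).round(3).tolist())
# floor of tote
f=(Z>-.002)&(Z<.02)&(X>.25)&(X<.68)&(Y<-.09)&(Y>-.42)&(g>120)&(np.abs(b[...,2]-b[...,0])<25)&(b[...,2]>b[...,0])
n,l,s,ce=cv2.connectedComponentsWithStats(f.astype(np.uint8)); i=1+s[1:,4].argmax(); print(s[i].tolist())
P=np.array([ray(c,(u,v),.004)[:2] for v,u in zip(*np.where(l==i))],np.float32); rect=cv2.minAreaRect(P);print("floor",rect)
# lid plate points
r=(Z>.09)&(Z<.24)&(X>.3)&(X<.7)&(Y<-.2)&(Y>-.5)
P=W[r]; print("lid",len(P),P.min(0),P.max(0)); m0=P.mean(0);u,sv,vt=np.linalg.svd(P-m0,full_matrices=False);print(m0,vt[2],sv)
# prop heights
for p in [(277,182),(244,181),(222,212)]: print(W[p[1],p[0]].round(3))
cv2.imwrite("pics/tray.png",cv2.resize(c["img"][150:245,190:305],None,fx=5,fy=5,interpolation=2))
E
```

```text
[[173, 164, 161], [172, 162, 159], [169, 181, 184], [185, 193, 192], [186, 193, 192], [187, 193, 192], [188, 193, 192], [105, 120, 132], [174, 164, 162], [174, 164, 161]]
[[183, 193, 192], [183, 193, 192], [184, 193, 192], [185, 193, 192], [186, 193, 192], [187, 194, 192], [187, 194, 192], [187, 193, 192], [167, 178, 181]]
key [340, 140, 11, 11, 55] [345.2 143.8] [ 0.685 -0.097  0.062]
key [323, 143, 9, 5, 21] [326.5 144.6] [ 0.6829 -0.036   0.062 ]
662
((0.5031404495239258, -0.3147306442260742), (0.3527374565601349, 0.27228081226348877), 32.12639617919922)
[[0.2809999883174896, -0.2930000126361847], [0.4259999990463257, -0.5239999890327454], [0.7250000238418579, -0.335999995470047], [0.5799999833106995, -0.10599999874830246]]
[352, 159, 86, 104, 3510]
floor ((0.4719763398170471, -0.26244980096817017), (0.3439562916755676, 0.11994636803865433), 32.04508972167969)
lid 2199 [ 0.3598625  -0.42673667  0.09012498] [ 0.66348687 -0.22748831  0.2337763 ]
[ 0.50830882 -0.32686204  0.16312188] [-0.52832875  0.84364201  0.0955871 ] [4.68034104 1.89112564 0.11756288]
[0.565 0.128 0.038]
[0.569 0.237 0.04 ]
[0.468 0.306 0.047]
```

View pics/tray.png

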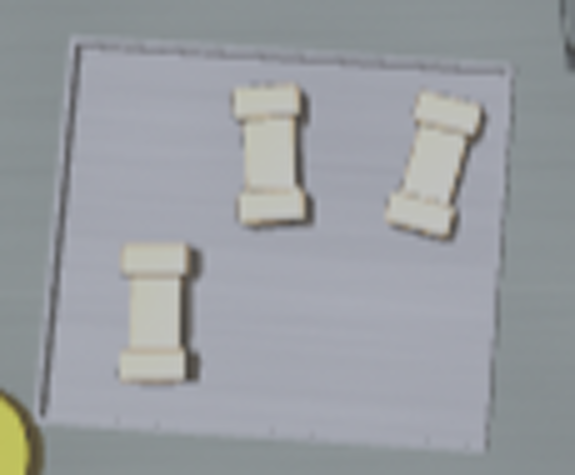

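The tray holds three pale props and no others. Next I check clearances around the keys and refine the positions.

```bash
python3 - <<'E'
from h import *
c=dict(np.load("top0.npz"));W=cloud(c);b=c["img"].astype(int);g=b.sum(2)/3
print("gray rows",*[g[v,303:356:1].astype(int).tolist() for v in (146,150)],sep="\n")
for thr in (95,):
  m=np.zeros((400,640),np.uint8); m[138:158,303:356]=(g[138:158,303:356]<thr)
  n,l,s,ce=cv2.connectedComponentsWithStats(m)
  for i in range(1,n):
    if s[i][4]>20: print("key",s[i].tolist(),ce[i].round(1),ray(c,ce[i],.062).round(4))
for p in [(334,125),(345,118),(380,110),(420,120),(334,70),(220,125),(290,125),(243,137),(270,128),(300,160),(320,158),(322,232)]: print(p,W[p[1],p[0]].round(3))
# props: pale = G>B
x0,y0,x1,y1=195,155,300,242
m=np.zeros((400,640),np.uint8); m[y0:y1,x0:x1]=((b[...,1]-b[...,0]>3))[y0:y1,x0:x1]
for q in cv2.findContours(m,0,1)[0]:
    if cv2.contourArea(q)<60: continue
    P=np.array([ray(c,p,.046)[:2] for p in q[:,0]],np.float32);r=cv2.minAreaRect(P);print("prop",np.round(r[0],4),np.round(r[1],3),round(r[2],1))
E
```

```text
gray rows
[124, 123, 122, 119, 88, 76, 73, 73, 73, 83, 123, 123, 123, 122, 117, 74, 77, 123, 123, 119, 62, 75, 75, 75, 75, 74, 75, 75, 75, 84, 122, 124, 131, 83, 120, 122, 109, 70, 77, 78, 77, 78, 77, 76, 76, 74, 74, 74, 80, 122, 125, 143, 143]
[123, 124, 123, 122, 119, 74, 75, 76, 76, 80, 96, 122, 122, 121, 122, 118, 89, 123, 123, 120, 88, 78, 77, 80, 78, 78, 77, 76, 75, 78, 104, 123, 119, 83, 74, 123, 123, 121, 99, 79, 68, 74, 75, 76, 74, 79, 106, 124, 123, 125, 134, 143, 143]
key [322, 141, 32, 17, 92] [340.2 154.2] [ 0.6505 -0.0801  0.062 ]
key [340, 140, 12, 12, 115] [345.2 145.1] [ 0.6804 -0.097   0.062 ]
key [307, 143, 7, 14, 78] [310.1 149.4] [0.6677 0.0179 0.062 ]
key [318, 143, 3, 15, 23] [319.  150.6] [ 0.6634 -0.0112  0.062 ]
key [323, 142, 10, 11, 99] [327.6 147.3] [ 0.6741 -0.0394  0.062 ]
(334, 125) [ 0.749 -0.062  0.059]
(345, 118) [ 0.749 -0.093  0.132]
(380, 110) [ 0.774 -0.202  0.13 ]
(420, 120) [ 0.74  -0.325  0.133]
(334, 70) [ 0.905 -0.061  0.131]
(220, 125) [0.742 0.304 0.096]
(290, 125) [0.744 0.082 0.081]
(243, 137) [0.714 0.239 0.052]
(270, 128) [0.741 0.149 0.062]
(300, 160) [ 0.646  0.054 -0.001]
(320, 158) [ 0.65  -0.015  0.009]
(322, 232) [ 0.4   -0.018  0.001]
prop [0.4663 0.3095] [0.089 0.046] 0.7
prop [0.5626 0.1298] [0.044 0.09 ] 74.9
prop [0.5703 0.2372] [0.091 0.046] 3.2
```

>>> send_rows([
  [0,0,-14],
  [0,0,-14],
  [0,0,-14],
  [0,0,-14],
  [0,0,-14],
  [0,0,-14],
  [0,0,-14],
  [0,0,-14],
], claw=[0,0,0,0,0,0,0,0], roll=[-0.122,-0.122,-0.122,-0.122,-0.122,-0.122,-0.122,-0.122], newtons=20)

```text
time: 0.77
eef_pos: [0.2755, -0.5607, 0.3348]
tool_rot: [-2.362, -2.069, -0.0]
force: [0.4, -0.8, -0.3]
width: 0.0381
grasp_force: 0.0
```

>>> send_rows([
  [0,0,0],
  [0,0,0],
  [0,0,0],
  [0,0,0],
  [0,0,0],
  [0,0,0],
  [0,0,0],
  [0,0,0],
], claw=[0,0,0,0,0,0,0,0], roll=[-0.122,-0.122,-0.122,-0.122,-0.122,-0.122,-0.122,-0.122])

```text
time: 1.43
eef_pos: [0.2755, -0.5607, 0.3341]
tool_rot: [-1.116, -2.936, -0.001]
force: [0.1, -0.2, 0.3]
width: 0.0005
grasp_force: 0.0
```

>>> send_rows([
  [0,0,0],
  [0,0,0],
  [0,0,0],
  [0,0,0],
  [0,0,0],
  [0,0,0],
  [0,0,0],
  [0,0,0],
], claw=[0,0,0,0,0,0,0,0], roll=[-0.122,-0.122,-0.122,-0.122,-0.122,-0.122,0,0])

```text
time: 2.1
eef_pos: [0.2754, -0.5609, 0.3342]
tool_rot: [-0.008, -3.141, -0.001]
force: [-0.5, 0.5, 0.1]
width: 0.0004
grasp_force: 0.0
```

>>> send_rows([
  [-27,31,0],
  [-27,31,0],
  [-27,31,0],
  [-27,31,0],
  [-27,31,0],
  [-27,31,0],
  [-27,31,0],
  [-27,31,0],
], claw=[0,0,0,0,0,0,0,0], roll=[0,0,0,0,0,0,0,0])

```text
time: 2.77
eef_pos: [0.4927, -0.3114, 0.3348]
tool_rot: [0.009, 3.141, -0.001]
force: [0.7, -1.2, 0.7]
width: 0.0003
grasp_force: 0.0
```

>>> send_rows([
  [-27,31,0],
  [-27,31,0],
  [-27,31,0],
  [-27,31,0],
  [-27,31,0],
  [-27,31,0],
  [-27,31,0],
  [0,0,0],
], claw=[0,0,0,0,0,0,0,0], roll=[0,0,0,0,0,0,0,0])

```text
time: 3.43
eef_pos: [0.6839, -0.086, 0.3331]
tool_rot: [0.009, -3.141, -0.009]
force: [-0.2, 2.3, 0.1]
width: 0.0007
grasp_force: 0.0
```

>>> send_rows([
  [0,0,35],
  [0,0,35],
  [0,0,35],
  [0,0,35],
  [0,0,35],
  [0,0,35],
  [0,0,25],
  [0,0,0],
], claw=[0,0,0,0,0,0,0,0], roll=[0,0,0,0,0,0,0,0])

```text
time: 4.1
eef_pos: [0.6772, -0.0966, 0.0932]
tool_rot: [-0.007, -3.132, -0.001]
force: [-1.2, -0.3, 0.2]
width: 0.0009
grasp_force: 0.0
```

>>> send_rows([
  [-2,0,10],
  [0,0,10],
  [0,0,8],
  [0,0,0],
  [0,0,0],
  [0,0,0],
], claw=[0,0,0,0,0,0], roll=[0,0,0,0,0,0])

```text
time: 4.6
eef_pos: [0.6836, -0.0962, 0.0726]
tool_rot: [0.002, 3.14, -0.0]
force: [-0.3, 0.7, 0.1]
width: 0.0007
grasp_force: 0.0
```

>>> send_rows([
  [0,0,6],
  [0,0,6],
  [0,0,4],
  [0,0,2],
  [0,0,0],
  [0,0,0],
  [0,0,0],
], claw=[0,0,0,0,0,0,0], roll=[0,0,0,0,0,0,0])

```text
time: 5.18
eef_pos: [0.6837, -0.0963, 0.0545]
tool_rot: [0.001, 3.14, -0.0]
force: [0.0, 0.2, 5.6]
width: 0.0004
grasp_force: 3.1
```

Stop was pressed (5.6 N at 54.5 mm). Now I lift off and move to the nearest prop.

>>> send_rows([
  [0,0,-30],
  [0,0,-40],
  [0,0,-40],
  [0,0,-20],
  [0,0,0],
  [0,0,0],
], claw=[0,0,0,0,0,0], roll=[0,0,0,0,0,0])

```text
time: 5.68
eef_pos: [0.6834, -0.0963, 0.1845]
tool_rot: [0.001, 3.14, -0.001]
force: [0.1, 0.6, -0.3]
width: 0.0004
grasp_force: 0.0
```

>>> send_rows([
  [17,32,0],
  [17,32,0],
  [17,32,0],
  [17,32,0],
  [17,32,0],
  [17,32,0],
  [19,34,0],
  [0,0,0],
], claw=[0.7,0.7,0.7,0.7,0.7,0.7,0.7,0.7], roll=[0,0,0,0,0,0,0,0])

```text
time: 6.35
eef_pos: [0.5569, 0.1378, 0.1824]
tool_rot: [0.014, -3.138, -0.005]
force: [-0.4, 1.3, 1.4]
width: 0.0499
grasp_force: 0.0
```

>>> send_rows([
  [0,0,0],
  [0,0,0],
  [0,0,0],
  [0,0,0],
], claw=[0.7,0.7,0.7,0.7], roll=[0.12,0.12,0.023,0])

```text
time: 6.68
eef_pos: [0.5615, 0.1294, 0.1822]
tool_rot: [-0.41, -3.112, 0.002]
force: [0.2, 0.3, 0.6]
width: 0.0617
grasp_force: 0.0
```

```bash
cat > find.py <<'E'
from workcell import *
from h import *
def look(cam="top",z=.046,roi=(195,155,300,242)):
    c=read_camera(cam);b=c["img"].astype(int);x0,y0,x1,y1=roi
    m=np.zeros((400,640),np.uint8); m[y0:y1,x0:x1]=((b[...,1]-b[...,0]>3)&(b[...,1]>100))[y0:y1,x0:x1]
    for q in cv2.findContours(m,0,1)[0]:
        if cv2.contourArea(q)<60: continue
        P=np.array([ray(c,p,z)[:2] for p in q[:,0]],np.float32);r=cv2.minAreaRect(P);a=r[2] if r[1][0]>r[1][1] else r[2]+90
        print("prop",np.round(r[0],4),np.round(sorted(r[1]),3),"axis deg",round(a,1))
    return c
if __name__=="__main__":
    look(); s=get_state(); print(np.round(s["eef_pos"],4),np.round(s["tool_rot"],3))
    w=read_camera("wrist"); cv2.imwrite("pics/w1.png",w["img"])
E
python3 find.py
```

```text
prop [0.4662 0.312 ] [0.043 0.088] axis deg 179.3
prop [0.5933 0.2543] [0.044 0.147] axis deg 18.8
[0.5617 0.1294 0.1824] [-4.080e-01 -3.113e+00  1.000e-03]
```

View pics/w1.png

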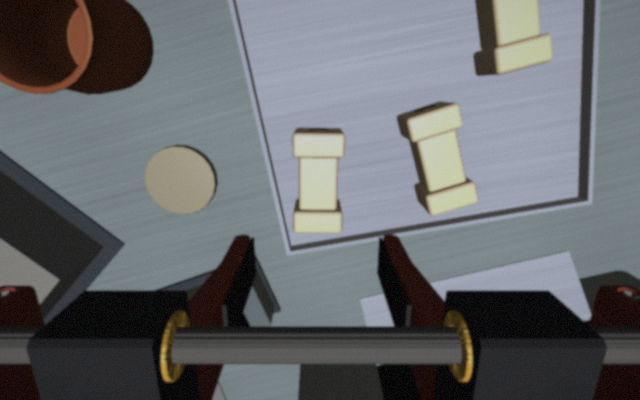

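Wrist view: prop A at (319,181) stands aligned between the fingers. I'll measure it from this view.

```bash
cat > wl.py <<'E'
from find import *
import sys
def wrist(z=.046):
    c=read_camera("wrist");b=c["img"].astype(int);h=cv2.cvtColor(c["img"],cv2.COLOR_BGR2HSV)
    m=((b[...,2]-b[...,0]>15)&(b[...,1]>150)).astype(np.uint8);m=cv2.morphologyEx(m,cv2.MORPH_CLOSE,np.ones((7,7)))
    for q in cv2.findContours(m,0,1)[0]:
        if cv2.contourArea(q)<800: continue
        P=np.array([ray(c,p,z)[:2] for p in q[:,0]],np.float32);r=cv2.minAreaRect(P);a=r[2] if r[1][0]>r[1][1] else r[2]+90
        print("w",q[:,0].mean(0).round(),np.round(r[0],4),np.round(sorted(r[1]),3),"axis",round(a,1))
    s=get_state(); print(np.round(s["eef_pos"],4),np.round(s["tool_rot"],3),s["width"]); return c
if __name__=="__main__": wrist(float(sys.argv[1]) if len(sys.argv)>1 else .046)
E
python3 wl.py
```

```text
w [182. 178.] [0.5266 0.0196] [0.045 0.055] axis 23.3
w [318. 182.] [0.563  0.1285] [0.043 0.088] axis 164.5
w [443. 159.] [0.5708 0.2374] [0.042 0.088] axis 3.2
w [520.  34.] [0.485  0.3114] [0.042 0.053] axis 179.3
[0.5619 0.1295 0.1829] [-4.090e-01 -3.114e+00  1.000e-03] 0.061617606618755316
```

>>> send_rows([
  [0,0,30],
  [0,0,35],
  [0,0,35],
  [0,0,30],
  [0,0,20],
  [0,0,15],
  [0,0,6],
  [0,0,0],
], claw=[0.7,0.7,0.7,0.7,0.7,0.7,0.7,0.7], roll=[0,0,0,0,0,0,0,0])

```text
time: 7.5
eef_pos: [0.5613, 0.13, 0.0112]
tool_rot: [-0.41, -3.112, 0.0]
force: [-0.0, 0.7, -0.5]
width: 0.0615
grasp_force: 0.3
```

>>> send_rows([
  [0,0,0],
  [0,0,0],
  [0,0,0],
  [0,0,0],
  [0,0,0],
  [0,0,0],
  [0,0,0],
  [0,0,0],
], claw=[0.2,0.2,0.2,0.2,0.2,0.2,0.2,0.2], roll=[0,0,0,0,0,0,0,0], newtons=40)

```text
time: 8.17
eef_pos: [0.5628, 0.1299, 0.0135]
tool_rot: [0.413, 3.113, 0.0]
force: [-0.8, -0.0, 6.7]
width: 0.0338
grasp_force: 40.0
```

>>> send_rows([
  [0,0,-15],
  [0,0,-25],
  [0,0,-30],
  [0,0,-30],
  [0,0,-30],
  [0,0,-20],
  [0,0,0],
  [0,0,0],
], claw=[0.2,0.2,0.2,0.2,0.2,0.2,0.2,0.2], roll=[0,0,0.12,0.12,0.12,0.12,0.12,0.12])

```text
time: 8.83
eef_pos: [0.5625, 0.1298, 0.1639]
tool_rot: [1.491, 2.763, 0.002]
force: [0.7, 0.4, -4.3]
width: 0.0335
grasp_force: 40.0
```

>>> send_rows([
  [0,0,0],
  [0,0,0],
  [0,0,0],
], claw=[0.2,0.2,0.2], roll=[0.03,0,0])

```text
time: 9.08
eef_pos: [0.5616, 0.1297, 0.1622]
tool_rot: [-1.522, -2.747, 0.002]
force: [0.6, 0.6, -3.4]
width: 0.0335
grasp_force: 40.0
```

>>> send_rows([
  [-20,-13,0],
  [-30,-20,0],
  [-33,-22,0],
  [-33,-22,0],
  [-33,-22,0],
  [-33,-22,0],
  [-33,-22,0],
  [-30,-20,0],
], claw=[0.2,0.2,0.2,0.2,0.2,0.2,0.2,0.2], roll=[0,0,0,0,0,0,0,0])

```text
time: 9.75
eef_pos: [0.5525, -0.167, 0.1622]
tool_rot: [-1.524, -2.747, 0.001]
force: [-0.1, 0.6, -4.0]
width: 0.0335
grasp_force: 40.0
```

>>> send_rows([
  [-22,-14,0],
  [-12,-8,0],
  [0,0,0],
  [0,0,0],
  [0,0,0],
  [0,0,0],
], claw=[0.2,0.2,0.2,0.2,0.2,0.2], roll=[0,0,0,0,0,0])

```text
time: 10.25
eef_pos: [0.553, -0.2024, 0.1626]
tool_rot: [-1.52, -2.749, -0.001]
force: [-0.6, 0.3, -4.4]
width: 0.0341
grasp_force: 40.0
```

```bash
python3 - <<'E'
from wl import *
c=wrist(.15);cv2.imwrite("pics/w2.png",c["img"])
E
```

```text
w [316. 371.] [ 0.5971 -0.2747] [0.011 0.058] axis 32.0
w [316. 250.] [ 0.5582 -0.2125] [0.06  0.083] axis 122.1
[ 0.5531 -0.2026  0.1627] [-1.521e+00 -2.749e+00 -1.000e-03] 0.03365324759005274
```

View pics/w2.png

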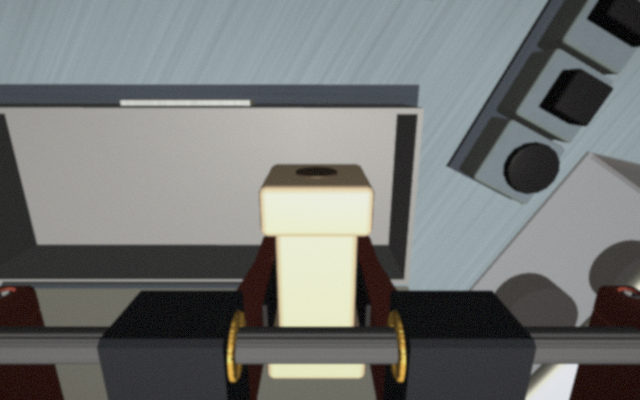

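The view shows the prop square over the tote's right part, with the near rim at row 106 and the right wall at column 405, both clear. I'll lower it and release.

>>> send_rows([
  [0,0,25],
  [0,0,30],
  [0,0,30],
  [0,0,25],
  [0,0,20],
  [0,0,11],
  [0,0,6],
  [0,0,0],
], claw=[0.2,0.2,0.2,0.2,0.2,0.2,0.2,0.2], roll=[0,0,0,0,0,0,0,0])

```text
time: 10.97
eef_pos: [0.5527, -0.2038, 0.0151]
tool_rot: [-1.523, -2.747, -0.0]
force: [-0.6, 0.8, -3.7]
width: 0.0337
grasp_force: 40.0
```

>>> send_rows([
  [0,0,0],
  [0,0,0],
  [0,0,0],
  [0,0,0],
  [0,0,0],
  [0,0,0],
  [0,0,-10],
  [0,0,-15],
], claw=[0.2,0.6,0.6,0.6,0.6,0.6,0.6,0.6], roll=[0,0,0,0,0,0,0,0])

```text
time: 11.63
eef_pos: [0.5516, -0.2045, 0.0403]
tool_rot: [-1.524, -2.744, 0.001]
force: [0.2, 0.2, 0.7]
width: 0.0525
grasp_force: 0.0
```

>>> send_rows([
  [0,0,-30],
  [0,0,-35],
  [0,0,-35],
  [0,0,-25],
  [0,0,0],
  [0,0,0],
], claw=[0.7,0.7,0.7,0.7,0.7,0.7], roll=[0,0,0,0,0,0])

```text
time: 12.13
eef_pos: [0.5536, -0.2051, 0.168]
tool_rot: [1.523, 2.743, 0.001]
force: [0.4, -0.1, 0.1]
width: 0.0614
grasp_force: 0.0
```

>>> send_rows([
  [28,19,0],
  [32,22,0],
  [33,22,0],
  [33,22,0],
  [33,22,0],
  [33,22,0],
  [33,22,0],
  [33,22,0],
], claw=[0.7,0.7,0.7,0.7,0.7,0.7,0.7,0.7], roll=[0,0,0,0,0,0,0,0])

```text
time: 12.8
eef_pos: [0.5619, 0.1072, 0.1644]
tool_rot: [-1.524, -2.745, 0.003]
force: [0.7, 0.5, -0.0]
width: 0.0614
grasp_force: 0.0
```

>>> send_rows([
  [33,22,0],
  [33,22,0],
  [28,20,0],
  [14,11,0],
  [0,0,0],
  [0,0,0],
  [0,0,0],
  [0,0,0],
], claw=[0.7,0.7,0.7,0.7,0.7,0.7,0.7,0.7], roll=[0,0,0,0,-0.12,-0.12,-0.12,-0.12])

```text
time: 13.47
eef_pos: [0.5687, 0.2369, 0.164]
tool_rot: [-0.818, -3.031, 0.003]
force: [0.8, -0.1, -0.3]
width: 0.0614
grasp_force: 0.0
```

>>> send_rows([
  [0,0,0],
  [0,0,0],
  [0,0,0],
  [0,0,0],
  [0,0,0],
  [0,0,0],
  [0,0,0],
], claw=[0.7,0.7,0.7,0.7,0.7,0.7,0.7], roll=[-0.12,-0.12,-0.12,-0.12,-0.108,0,0])

```text
time: 14.05
eef_pos: [0.5691, 0.2366, 0.1644]
tool_rot: [0.08, -3.138, 0.0]
force: [-0.4, 0.2, -0.1]
width: 0.0617
grasp_force: 0.0
```

```bash
python3 wl.py; python3 - <<'E'
from find import *
look("top",.046,(345,150,445,270))
E
```

```text
w [319. 189.] [0.5706 0.2371] [0.043 0.088] axis 3.0
w [426.  53.] [0.4679 0.311 ] [0.042 0.087] axis 179.7
[0.5692 0.2367 0.1647] [ 0.079 -3.139  0.   ] 0.061348697015450565
prop [ 0.4636 -0.2487] [0.131 0.35 ] axis deg 32.3
prop [ 0.536  -0.3482] [0.072 0.337] axis deg 32.9
```

>>> send_rows([
  [-1,0,27],
  [0,0,33],
  [0,0,33],
  [0,0,25],
  [0,0,18],
  [0,0,11],
  [0,0,5],
  [0,0,0],
], claw=[0.7,0.7,0.7,0.7,0.7,0.7,0.7,0.7], roll=[0,0,0,0,0,0,0,0])

```text
time: 14.82
eef_pos: [0.5703, 0.237, 0.013]
tool_rot: [0.084, -3.139, 0.001]
force: [0.1, -0.0, 0.1]
width: 0.0614
grasp_force: 0.0
```

>>> send_rows([
  [0,0,0],
  [0,0,0],
  [0,0,0],
  [0,0,0],
  [0,0,0],
  [0,0,0],
  [0,0,0],
  [0,0,0],
], claw=[0.2,0.2,0.2,0.2,0.2,0.2,0.2,0.2], roll=[0,0,0,0,0,0,0,0])

```text
time: 15.48
eef_pos: [0.5713, 0.2376, 0.0146]
tool_rot: [-0.085, 3.139, 0.001]
force: [-0.4, 0.4, 5.6]
width: 0.0338
grasp_force: 40.0
```

>>> send_rows([
  [0,0,-15],
  [0,0,-25],
  [0,0,-30],
  [0,0,-30],
  [0,0,-30],
  [0,0,-20],
  [0,0,0],
  [0,0,0],
], claw=[0.2,0.2,0.2,0.2,0.2,0.2,0.2,0.2], roll=[0,0,0.12,0.12,0.12,0.12,0.12,0.12])

```text
time: 16.15
eef_pos: [0.5709, 0.2371, 0.1659]
tool_rot: [1.035, 2.964, 0.002]
force: [-1.0, -0.8, -4.3]
width: 0.0336
grasp_force: 40.0
```

>>> send_rows([
  [0,0,0],
  [0,0,0],
  [0,0,0],
  [0,0,0],
  [0,0,0],
], claw=[0.2,0.2,0.2,0.2,0.2], roll=[0.12,0.12,0.108,0,0])

```text
time: 16.57
eef_pos: [0.5702, 0.2369, 0.1638]
tool_rot: [-1.52, -2.749, 0.001]
force: [-0.1, 0.0, -3.1]
width: 0.0338
grasp_force: 40.0
```

>>> send_rows([
  [-14,-13,0],
  [-28,-27,0],
  [-28,-27,0],
  [-28,-27,0],
  [-28,-27,0],
  [-28,-27,0],
  [-28,-27,0],
  [-28,-27,0],
], claw=[0.2,0.2,0.2,0.2,0.2,0.2,0.2,0.2], roll=[0,0,0,0,0,0,0,0])

```text
time: 17.23
eef_pos: [0.5093, -0.0497, 0.1639]
tool_rot: [-1.519, -2.75, 0.0]
force: [1.6, -0.2, -4.1]
width: 0.0337
grasp_force: 40.0
```

>>> send_rows([
  [-28,-27,0],
  [-28,-27,0],
  [-28,-27,0],
  [-28,-27,0],
  [-28,-27,0],
  [-15,-12,0],
  [0,0,0],
  [0,0,0],
], claw=[0.2,0.2,0.2,0.2,0.2,0.2,0.2,0.2], roll=[0,0,0,0,0,0,0,0])

```text
time: 17.9
eef_pos: [0.4667, -0.2583, 0.1635]
tool_rot: [-1.524, -2.746, -0.0]
force: [0.7, 1.4, -3.4]
width: 0.0339
grasp_force: 40.0
```

>>> send_rows([
  [0,0,0],
  [0,0,0],
  [0,0,0],
  [0,0,0],
], claw=[0.2,0.2,0.2,0.2], roll=[0,0,0,0])

```text
time: 18.23
eef_pos: [0.4678, -0.2561, 0.1637]
tool_rot: [-1.522, -2.748, -0.0]
force: [-0.1, -0.1, -3.0]
width: 0.0333
grasp_force: 40.0
```

```bash
python3 - <<'E'
from wl import *
c=wrist(.15);cv2.imwrite("pics/w3.png",c["img"])
E
```

```text
w [316. 369.] [ 0.512  -0.3288] [0.01  0.058] axis 32.0
w [316. 249.] [ 0.4729 -0.2664] [0.059 0.085] axis 122.0
w [440. 189.] [ 0.506  -0.1996] [0.028 0.057] axis 121.8
[ 0.4677 -0.2564  0.1637] [1.522 2.748 0.   ] 0.03378839871259003
```

View pics/w3.png

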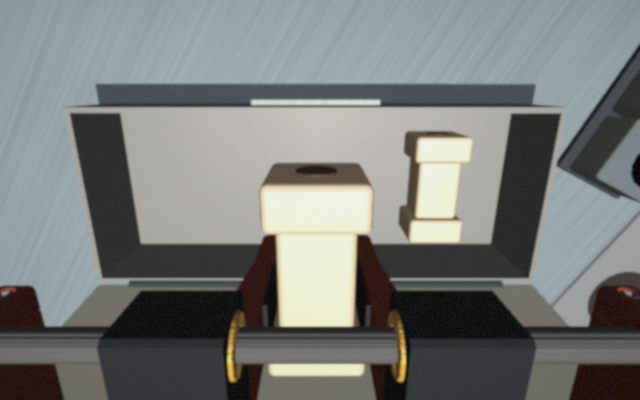

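The first prop lies flat at (437,187). The second is centred over the tote, so I lower it.

>>> send_rows([
  [0,0,25],
  [0,0,30],
  [0,0,30],
  [0,0,25],
  [0,0,20],
  [0,0,11],
  [0,0,6],
  [0,0,0],
], claw=[0.2,0.2,0.2,0.2,0.2,0.2,0.2,0.2], roll=[0,0,0,0,0,0,0,0])

```text
time: 18.95
eef_pos: [0.4673, -0.2568, 0.016]
tool_rot: [-1.524, -2.746, -0.0]
force: [-0.5, 0.4, -3.6]
width: 0.0336
grasp_force: 40.0
```

>>> send_rows([
  [0,0,0],
  [0,0,0],
  [0,0,0],
  [0,0,0],
  [0,0,0],
  [0,0,0],
  [0,0,-10],
  [0,0,-15],
], claw=[0.2,0.6,0.6,0.6,0.6,0.6,0.6,0.6], roll=[0,0,0,0,0,0,0,0])

```text
time: 19.62
eef_pos: [0.4665, -0.2568, 0.0414]
tool_rot: [-1.524, -2.745, 0.0]
force: [-0.6, 0.3, 0.3]
width: 0.0525
grasp_force: 0.0
```

>>> send_rows([
  [0,0,-30],
  [0,0,-35],
  [0,0,-35],
  [0,0,-25],
  [0,0,0],
  [0,0,0],
], claw=[0.7,0.7,0.7,0.7,0.7,0.7], roll=[0,0,0,0,0,0])

```text
time: 20.12
eef_pos: [0.4682, -0.2577, 0.1688]
tool_rot: [1.524, 2.743, -0.0]
force: [0.9, -0.1, -0.5]
width: 0.0612
grasp_force: 0.0
```

```bash
python3 - <<'E'
from find import *
look();print(get_state()["eef_pos"])
E
```

```text
prop [0.4662 0.312 ] [0.043 0.088] axis deg 179.3
[ 0.46733235 -0.2573539   0.16725906]
```

>>> send_rows([
  [33,21,0],
  [33,21,0],
  [33,21,0],
  [33,21,0],
  [33,21,0],
  [33,21,0],
  [33,21,0],
  [33,21,0],
], claw=[0.7,0.7,0.7,0.7,0.7,0.7,0.7,0.7], roll=[0,0,0,0,0,0,0,0])

```text
time: 20.83
eef_pos: [0.4691, 0.0572, 0.1654]
tool_rot: [-1.524, -2.745, 0.002]
force: [1.1, -0.1, 0.7]
width: 0.0615
grasp_force: 0.0
```

>>> send_rows([
  [33,21,0],
  [33,21,0],
  [33,21,0],
  [33,21,0],
  [33,21,0],
  [33,18,0],
  [20,10,0],
  [0,0,0],
], claw=[0.7,0.7,0.7,0.7,0.7,0.7,0.7,0.7], roll=[0,0,0,0,0,0,0,-0.12])

```text
time: 21.5
eef_pos: [0.465, 0.317, 0.1653]
tool_rot: [-1.349, -2.833, -0.001]
force: [-0.9, 0.6, 0.1]
width: 0.0617
grasp_force: 0.0
```

>>> send_rows([
  [0,0,0],
  [0,0,0],
  [0,0,0],
  [0,0,0],
  [0,0,0],
  [0,0,0],
  [0,0,0],
  [0,0,0],
], claw=[0.7,0.7,0.7,0.7,0.7,0.7,0.7,0.7], roll=[-0.12,-0.12,-0.12,-0.12,-0.12,-0.12,-0.12,-0.052])

```text
time: 22.17
eef_pos: [0.4672, 0.3104, 0.1649]
tool_rot: [0.008, -3.139, 0.002]
force: [-0.4, 0.3, 0.3]
width: 0.0617
grasp_force: 0.0
```

>>> send_rows([
  [0,0,0],
  [0,0,0],
], claw=[0.7,0.7], roll=[0,0])

```text
time: 22.33
eef_pos: [0.4675, 0.3105, 0.1654]
tool_rot: [-0.006, -3.139, 0.001]
force: [0.5, -0.5, -0.3]
width: 0.0618
grasp_force: 0.0
```

```bash
python3 wl.py
```

```text
w [319. 187.] [0.4676 0.3106] [0.042 0.088] axis 179.7
w [488.  66.] [0.3755 0.4369] [0.091 0.091] axis 139.3
[0.4676 0.3106 0.1656] [-6.00e-03 -3.14e+00  1.00e-03] 0.06115509111785977
```

>>> send_rows([
  [0,0,27],
  [0,0,33],
  [0,0,33],
  [0,0,25],
  [0,0,18],
  [0,0,11],
  [0,0,5],
  [0,0,0],
], claw=[0.7,0.7,0.7,0.7,0.7,0.7,0.7,0.7], roll=[0,0,0,0,0,0,0,0])

```text
time: 23.05
eef_pos: [0.4676, 0.3109, 0.0139]
tool_rot: [-0.003, -3.14, 0.001]
force: [-0.8, 0.1, -0.5]
width: 0.0616
grasp_force: 0.0
```

>>> send_rows([
  [0,0,0],
  [0,0,0],
  [0,0,0],
  [0,0,0],
  [0,0,0],
  [0,0,0],
  [0,0,0],
  [0,0,0],
], claw=[0.2,0.2,0.2,0.2,0.2,0.2,0.2,0.2], roll=[0,0,0,0,0,0,0,0])

```text
time: 23.72
eef_pos: [0.4686, 0.3114, 0.0155]
tool_rot: [0.003, 3.14, 0.001]
force: [-0.7, -0.5, 6.5]
width: 0.0338
grasp_force: 40.0
```

>>> send_rows([
  [0,0,-15],
  [0,0,-25],
  [0,0,-30],
  [0,0,-30],
  [0,0,-30],
  [0,0,-20],
  [0,0,0],
  [0,0,0],
], claw=[0.2,0.2,0.2,0.2,0.2,0.2,0.2,0.2], roll=[0,0,0.12,0.12,0.12,0.12,0.12,0.12])

```text
time: 24.38
eef_pos: [0.4685, 0.311, 0.166]
tool_rot: [1.118, 2.934, 0.002]
force: [-0.4, 0.5, -3.1]
width: 0.0337
grasp_force: 40.0
```

>>> send_rows([
  [0,0,0],
  [0,0,0],
  [0,0,0],
  [0,0,0],
  [0,0,0],
], claw=[0.2,0.2,0.2,0.2,0.2], roll=[0.12,0.12,0.052,0,0])

```text
time: 24.8
eef_pos: [0.4677, 0.3107, 0.1643]
tool_rot: [-1.522, -2.748, 0.001]
force: [-0.3, 0.1, -3.3]
width: 0.034
grasp_force: 40.0
```

>>> send_rows([
  [-15,-13,0],
  [-29,-24,0],
  [-29,-24,0],
  [-29,-24,0],
  [-29,-24,0],
  [-29,-24,0],
  [-29,-24,0],
  [-29,-24,0],
], claw=[0.2,0.2,0.2,0.2,0.2,0.2,0.2,0.2], roll=[0,0,0,0,0,0,0,0])

```text
time: 25.47
eef_pos: [0.4289, 0.0285, 0.1646]
tool_rot: [1.521, 2.748, -0.0]
force: [0.2, -0.5, -1.5]
width: 0.0341
grasp_force: 40.0
```

>>> send_rows([
  [-29,-24,0],
  [-29,-24,0],
  [-29,-24,0],
  [-29,-24,0],
  [-29,-24,0],
  [-29,-24,0],
  [-29,-24,0],
  [-29,-24,0],
], claw=[0.2,0.2,0.2,0.2,0.2,0.2,0.2,0.2], roll=[0,0,0,0,0,0,0,0])

```text
time: 26.13
eef_pos: [0.3885, -0.2699, 0.1646]
tool_rot: [-1.522, -2.748, 0.0]
force: [0.6, -0.3, -3.1]
width: 0.0339
grasp_force: 40.0
```

>>> send_rows([
  [-22,-18,0],
  [-10,-10,0],
  [0,0,0],
  [0,0,0],
  [0,0,0],
  [0,0,0],
], claw=[0.2,0.2,0.2,0.2,0.2,0.2], roll=[0,0,0,0,0,0])

```text
time: 26.63
eef_pos: [0.3829, -0.3087, 0.1646]
tool_rot: [-1.521, -2.748, -0.001]
force: [0.1, 0.7, -2.9]
width: 0.0339
grasp_force: 40.0
```

```bash
python3 - <<'E'
from wl import *
c=wrist(.15);cv2.imwrite("pics/w4.png",c["img"])
E
```

```text
w [316. 248.] [ 0.388  -0.3188] [0.059 0.086] axis 122.0
w [561. 189.] [ 0.4753 -0.2192] [0.028 0.056] axis 122.0
w [439. 189.] [ 0.4212 -0.2524] [0.028 0.057] axis 122.0
[ 0.383  -0.3088  0.1647] [-1.521 -2.749 -0.   ] 0.03375253260818209
```

View pics/w4.png

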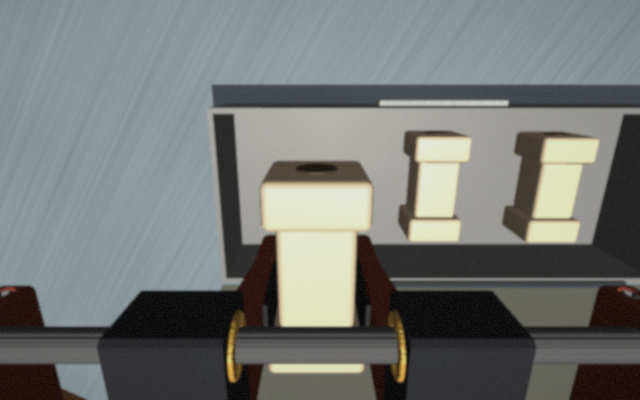

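Both placed props lie at (434,187) and (556,187). The third prop clears the left wall (col 235).

>>> send_rows([
  [0,0,25],
  [0,0,30],
  [0,0,30],
  [0,0,25],
  [0,0,20],
  [0,0,12],
  [0,0,6],
  [0,0,0],
], claw=[0.2,0.2,0.2,0.2,0.2,0.2,0.2,0.2], roll=[0,0,0,0,0,0,0,0])

```text
time: 27.35
eef_pos: [0.3826, -0.309, 0.0161]
tool_rot: [-1.522, -2.747, -0.001]
force: [-0.3, 0.1, -2.6]
width: 0.0343
grasp_force: 40.0
```

>>> send_rows([
  [0,0,0],
  [0,0,0],
  [0,0,0],
  [0,0,0],
  [0,0,0],
  [0,0,0],
  [0,0,-10],
  [0,0,-15],
], claw=[0.2,0.6,0.6,0.6,0.6,0.6,0.6,0.6], roll=[0,0,0,0,0,0,0,0])

```text
time: 28.02
eef_pos: [0.3817, -0.3095, 0.0414]
tool_rot: [-1.524, -2.745, -0.001]
force: [0.1, 0.2, -0.1]
width: 0.0527
grasp_force: 0.0
```

>>> send_rows([
  [0,0,-30],
  [0,0,-35],
  [0,0,-35],
  [0,0,-35],
  [0,0,-35],
  [0,0,-30],
  [0,0,0],
  [0,0,0],
], claw=[0.2,0.2,0.2,0.2,0.2,0.2,0.2,0.2], roll=[0,0,0,0,0,0,0,0])

```text
time: 28.68
eef_pos: [0.3832, -0.3106, 0.244]
tool_rot: [1.523, 2.743, -0.001]
force: [-0.1, 0.2, -0.6]
width: 0.0175
grasp_force: 0.0
```

```bash
python3 - <<'E'
from wl import *
c=wrist(.046);cv2.imwrite("pics/w5.png",c["img"])
c=look("top");W=cloud(c);X,Y,Z=W[...,0],W[...,1],W[...,2]
r=(Z>.1)&(Z<.24)&(X>.35)&(X<.72)&(Y<-.2)&(Y>-.5)
ex=np.array([.53,-.848]); P=W[r]; d=P-np.array([.468,-.258,0]); xt=d[:,:2]@ex; yt=d[:,:2]@np.array([.848,.53]); k=(np.abs(yt)<.18)&(xt>.06)&(xt<.14)
p=np.polyfit(P[k,2],xt[k],1);print("lid x vs z",p,k.sum(),"zmax",np.percentile(P[k,2],99),"y",np.percentile(yt[k],[1,99]))
E
```

```text
w [511. 166.] [ 0.5548 -0.206 ] [0.044 0.091] axis 122.1
w [414. 165.] [ 0.4687 -0.2582] [0.044 0.09 ] axis 121.9
w [316. 163.] [ 0.3827 -0.3104] [0.045 0.09 ] axis 121.9
[ 0.3824 -0.3101  0.2424] [ 1.525e+00  2.745e+00 -1.000e-03] 0.017750775089076593
lid x vs z [0.09605745 0.06410707] 1353 zmax 0.2314881847377113 y [-0.08854112  0.17277198]
```

All three props lie flat in the tote (measured 44 x 90 mm at the planned slots). Next I go over and behind the lid with closed fingers.

>>> send_rows([
  [0,0,-33],
  [0,0,-33],
  [0,0,-33],
  [-28,20,0],
  [-28,20,0],
  [-28,20,0],
  [-28,20,0],
  [-28,20,0],
], claw=[0,0,0,0,0,0,0,0], roll=[0,0,0,0,0,0,0,0])

```text
time: 29.45
eef_pos: [0.5423, -0.3764, 0.3385]
tool_rot: [-1.524, -2.744, -0.0]
force: [1.0, 0.4, 0.6]
width: 0.0005
grasp_force: 0.0
```

>>> send_rows([
  [0,0,0],
  [0,0,0],
  [0,0,30],
  [0,0,30],
  [0,0,35],
  [0,0,35],
  [0,0,25],
  [0,0,0],
], claw=[0,0,0,0,0,0,0,0], roll=[0,0,0,0,0,0,0,0])

```text
time: 30.12
eef_pos: [0.5371, -0.3742, 0.1795]
tool_rot: [-1.52, -2.737, -0.0]
force: [-1.0, 0.5, -0.6]
width: 0.0006
grasp_force: 0.0
```

>>> send_rows([
  [0,0,0],
  [0,0,0],
  [0,0,0],
], claw=[0,0,0], roll=[0,0,0])

```text
time: 30.37
eef_pos: [0.5423, -0.3767, 0.1883]
tool_rot: [1.524, 2.743, -0.0]
force: [0.4, 0.0, 0.2]
width: 0.0004
grasp_force: 0.0
```

>>> send_rows([
  [18,0,0],
  [18,0,0],
  [19,0,0],
  [10,0,0],
  [10,0,0],
  [11,0,2],
  [12,0,2],
  [0,0,0],
], claw=[0,0,0,0,0,0,0,0], roll=[0,0,0,0,0,0,0,0])

```text
time: 31.03
eef_pos: [0.4893, -0.2917, 0.1824]
tool_rot: [1.523, 2.747, 0.0]
force: [-0.0, -0.8, -0.2]
width: 0.0002
grasp_force: 0.0
```

```bash
cat > lid.py <<'E'
from find import *
c=read_camera("top");W=cloud(c);s=get_state()
d=W-np.array([.468,-.258,0]);xt=d[...,0]*.53-d[...,1]*.848;yt=d[...,0]*.848+d[...,1]*.53;Z=W[...,2]
for lo,hi in((-.17,-.1),(.1,.17)):
    k=(yt>lo)&(yt<hi)&(xt>-.1)&(xt<.14)&(Z>.072)&(Z<.25); print(k.sum(),"lid deg", np.rad2deg(np.arctan2(np.percentile(Z[k],97)-.07,.069-xt[k][Z[k]>np.percentile(Z[k],95)].mean())).round(1) if k.sum()>20 else None, np.nanmedian(Z[k]).round(4))
e=s["eef_pos"]-np.array([.468,-.258,0]);print("tcp tote",round(e[0]*.53-e[1]*.848,4),round(e[0]*.848+e[1]*.53,4),e[2].round(4),np.round(s["force"],1))
cv2.imwrite("pics/lidnow.png",c["img"][110:290,320:500])
E
python3 lid.py
```

```text
3 lid deg None 0.2013
204 lid deg 68.7 0.1596
tcp tote 0.0407 0.0001 0.1825 [ 0.5 -0.8 -0.6]
```

>>> send_rows([
  [11,0,5],
  [11,0,5],
  [10,0,7],
  [10,0,7],
  [8,0,9],
  [8,0,9],
  [6,0,10],
  [6,0,10],
], claw=[0,0,0,0,0,0,0,0], roll=[0,0,0,0,0,0,0,0])

```text
time: 31.75
eef_pos: [0.4531, -0.2338, 0.1195]
tool_rot: [1.525, 2.745, 0.0]
force: [1.3, -2.3, 1.2]
width: 0.0004
grasp_force: 0.8
```

>>> send_rows([
  [4,0,11],
  [4,0,12],
  [2,0,12],
  [2,0,11],
  [0,0,2],
  [0,0,0],
  [0,0,0],
  [0,0,0],
], claw=[0,0,0,0,0,0,0,0], roll=[0,0,0,0,0,0,0,0])

```text
time: 32.42
eef_pos: [0.4472, -0.2242, 0.0758]
tool_rot: [1.525, 2.744, -0.002]
force: [-14.4, 5.5, 49.7]
width: 0.0002
grasp_force: 25.1
```

```bash
python3 lid.py
```

```text
17 lid deg None 0.0742
884 lid deg 7.7 0.0754
tcp tote -0.0397 0.0003 0.0758 [-13.8   4.3  50.5]
```

>>> send_rows([
  [0,0,-5],
  [0,0,-20],
  [0,0,-30],
  [0,0,-30],
  [0,0,-30],
  [0,0,0],
  [0,0,0],
  [0,0,0],
], claw=[0,0,0,0,0,0,0,0], roll=[0,0,0,0,0,0,0,0])

```text
time: 33.13
eef_pos: [0.4461, -0.2234, 0.1861]
tool_rot: [-1.525, -2.746, 0.0]
force: [-0.3, 0.0, -0.8]
width: 0.0004
grasp_force: 0.0
```

```bash
python3 - <<'E'
from wl import *
c=read_camera("scene");cv2.imwrite("pics/s2.png",cv2.resize(c["img"][150:290,160:380],None,fx=3,fy=3,interpolation=2))
c=read_camera("wrist");W=cloud(c);d=W-np.array([.468,-.258,0]);xt=d[...,0]*.53-d[...,1]*.848;yt=d[...,0]*.848+d[...,1]*.53
k=(xt>-.07)&(xt<.06)&(abs(yt)<.16)&(W[...,2]<.12)&(W[...,2]>.05);print(k.sum())
A=np.c_[xt[k],np.ones(k.sum())];print("slope,z0",np.linalg.lstsq(A,W[k][:,2],rcond=None)[0], np.median(W[k][:,2]))
E
```

```text
51675
slope,z0 [0.00050867 0.07634658] 0.07630414751689056
```

View pics/s2.png

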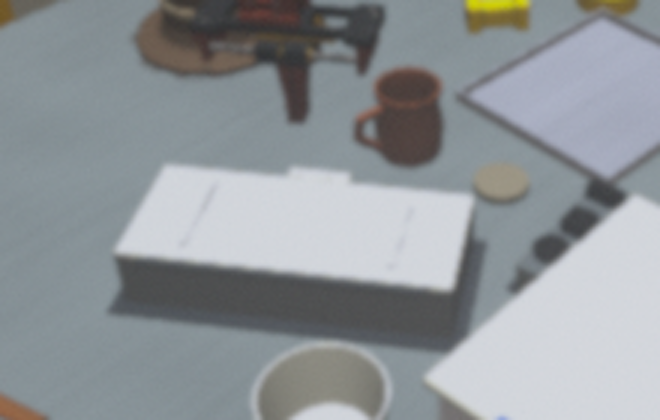

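The lid is shut: its top is flat at 76.3 mm with slope 0.0005. Now the bar key.

>>> send_rows([
  [0,0,0],
  [0,0,0],
  [0,0,0],
  [0,0,0],
  [24,27,0],
  [24,27,0],
  [24,27,0],
  [24,27,0],
], claw=[0,0,0,0,0,0,0,0], roll=[0.12,0.12,0.12,0.094,0,0,0,0])

```text
time: 33.9
eef_pos: [0.5441, -0.1155, 0.1853]
tool_rot: [-2.104, -2.331, 0.002]
force: [1.6, -0.0, 0.3]
width: 0.0009
grasp_force: 0.0
```

>>> send_rows([
  [24,27,0],
  [24,27,0],
  [24,27,0],
  [24,27,0],
  [15,18,0],
  [10,12,0],
  [0,0,0],
  [0,0,0],
], claw=[0,0,0,0,0,0,0,0], roll=[0,0,0,0,0,0,0,0])

```text
time: 34.57
eef_pos: [0.668, 0.0185, 0.1846]
tool_rot: [-2.101, -2.333, 0.003]
force: [-1.7, -0.5, -0.9]
width: 0.0003
grasp_force: 0.0
```

>>> send_rows([
  [0,0,0],
  [0,0,25],
  [0,0,30],
  [0,0,30],
  [0,0,18],
  [0,0,0],
  [0,0,0],
  [0,0,0],
], claw=[0,0,0,0,0,0,0,0], roll=[0,0,0,0,0,0,0,0])

```text
time: 35.23
eef_pos: [0.6693, 0.017, 0.0852]
tool_rot: [2.104, 2.331, 0.002]
force: [0.3, -0.0, 0.6]
width: 0.0003
grasp_force: 0.0
```

```bash
python3 - <<'E'
from wl import *
c=read_camera("wrist");cv2.imwrite("pics/w6.png",c["img"]); s=get_state();print(np.round(s["eef_pos"],4))
t=c["R"]@s["eef_pos"]+c["t"];print("tcp px",c["fx"]*t[0]/t[2]+c["cx"],c["fy"]*t[1]/t[2]+c["cy"])
E
```

```text
[0.6696 0.0173 0.0857]
tcp px 317.3945896957878 251.56518488212325
```

View pics/w6.png

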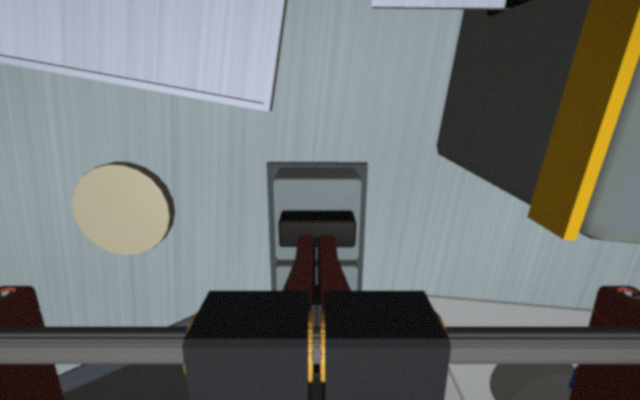

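The bar key at (317,228) sits centred under the fingers and aligned with them. I press it.

>>> send_rows([
  [0,0,10],
  [0,0,8],
  [0,0,6],
  [0,0,5],
  [0,0,2],
  [0,0,0],
  [0,0,0],
  [0,0,0],
], claw=[0,0,0,0,0,0,0,0], roll=[0,0,0,0,0,0,0,0])

```text
time: 35.95
eef_pos: [0.6689, 0.0177, 0.0542]
tool_rot: [2.104, 2.332, 0.0]
force: [-4.7, 0.7, 15.2]
width: 0.0004
grasp_force: 7.3
```

>>> send_rows([
  [0,0,-15],
  [0,0,-30],
  [0,0,-30],
  [0,0,-15],
  [0,0,0],
  [0,0,0],
  [0,0,0],
  [0,0,0],
], claw=[0,0,0,0,0,0,0,0], roll=[0,0,0,0,-0.122,-0.122,-0.122,-0.122])

```text
time: 36.62
eef_pos: [0.6684, 0.0179, 0.1423]
tool_rot: [-1.469, -2.776, 0.001]
force: [-0.9, -0.7, 0.9]
width: 0.0008
grasp_force: 0.0
```

>>> send_rows([
  [0,0,0],
  [0,0,0],
  [0,0,0],
  [0,0,0],
  [0,0,0],
  [0,0,0],
  [0,0,0],
  [0,0,0],
], claw=[0,0,0,0,0,0,0,0], roll=[-0.122,-0.122,-0.122,-0.122,-0.122,-0.122,-0.122,-0.122])

```text
time: 37.28
eef_pos: [0.6684, 0.0179, 0.142]
tool_rot: [0.004, -3.141, -0.0]
force: [0.0, -1.2, -0.4]
width: 0.0005
grasp_force: 0.0
```

>>> send_rows([
  [-3,-29,0],
  [-3,-28,0],
  [0,0,0],
  [0,0,0],
  [0,0,0],
  [0,0,0],
  [0,0,0],
  [0,0,0],
], claw=[0,0,0,0,0,0,0,0], roll=[0,0,0,0,0,0,0,0])

```text
time: 37.95
eef_pos: [0.6743, -0.0379, 0.1427]
tool_rot: [0.003, 3.142, 0.001]
force: [0.5, 0.1, 0.9]
width: 0.0003
grasp_force: 0.0
```

```bash
python3 - <<'E'
from wl import *
c=read_camera("wrist");s=get_state();print(np.round(s["eef_pos"],4),np.round(s["tool_rot"],3))
g=c["img"].max(2); t=c["R"]@np.array([.675,-.039,.062])+c["t"];print("sq px",c["fx"]*t[0]/t[2]+c["cx"],c["fy"]*t[1]/t[2]+c["cy"])
cv2.imwrite("pics/w7.png",c["img"])
E
```

```text
[ 0.6744 -0.0381  0.1427] [0.004 3.141 0.   ]
sq px 317.13344049920954 204.94350551296398
```

View pics/w7.png

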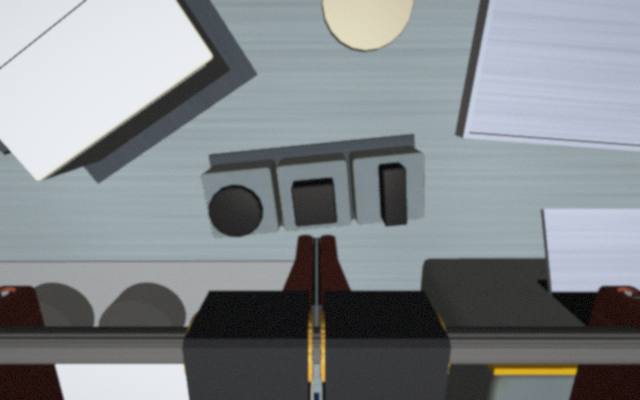

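The square key's top is at (314,203), within about 1 mm of the prediction. I press it.

>>> send_rows([
  [0,0,20],
  [0,0,25],
  [0,0,15],
  [0,0,0],
  [0,0,0],
  [0,0,0],
], claw=[0,0,0,0,0,0], roll=[0,0,0,0,0,0])

```text
time: 38.5
eef_pos: [0.6751, -0.0388, 0.0837]
tool_rot: [0.006, 3.14, 0.0]
force: [0.0, 0.3, 1.0]
width: 0.0006
grasp_force: 0.0
```

>>> send_rows([
  [0,0,10],
  [0,0,8],
  [0,0,6],
  [0,0,4],
  [0,0,0],
  [0,0,0],
  [0,0,0],
  [0,0,0],
], claw=[0,0,0,0,0,0,0,0], roll=[0,0,0,0,0,0,0,0])

```text
time: 39.17
eef_pos: [0.6747, -0.0393, 0.055]
tool_rot: [0.006, 3.141, -0.0]
force: [0.7, -1.4, 5.7]
width: 0.0001
grasp_force: 2.3
```

>>> send_rows([
  [0,0,-15],
  [0,0,-30],
  [0,0,-35],
  [0,0,-35],
  [0,0,-35],
  [0,0,0],
  [0,0,0],
  [0,0,0],
], claw=[0,0,0,0,0,0,0,0], roll=[0,0,0,0,0,0,0,0])

```text
time: 39.83
eef_pos: [0.6739, -0.0393, 0.2045]
tool_rot: [-0.006, -3.141, 0.001]
force: [-1.0, -0.2, 0.2]
width: 0.0007
grasp_force: 0.0
```

```bash
python3 - <<'E'
from wl import *
c=read_camera("wrist");W=cloud(c)
for n,p in dict(bar=(.669,.018),sq=(.675,-.039),rnd=(.681,-.097)).items():
    k=np.hypot(W[...,0]-p[0],W[...,1]-p[1])<.006; print(n,k.sum(),np.nanmedian(W[k][:,2]))
d=W-np.array([.468,-.258,0]);xt=d[...,0]*.53-d[...,1]*.848;yt=d[...,0]*.848+d[...,1]*.53
k=(abs(xt)<.06)&(abs(yt)<.16)&(W[...,2]<.15);print("lid",k.sum(),np.percentile(W[k][:,2],[5,50,95]))
s=get_state();print(s["eef_pos"],s["force"])
E
```

```text
bar 140 0.06238373194294609
sq 240 0.06297091834969312
rnd 139 0.06211171837704189
lid 18495 [0.07503175 0.07630319 0.07798356]
[ 0.673531   -0.03941256  0.2035881 ] [-0.06261254  0.53055128 -0.57937001]
```

All three keys are up at 62 mm, the lid is flat and shut, and the arm touches nothing, so I hand in.

```bash
python3 -c "
from workcell import *
print(finish_job())"
```

```text
the job is handed in; nothing more can be done
None
```

The job is handed in, with no verdict returned: I pressed stop, laid the three props in the tote, shut the lid flat, then pressed reset and start in turn; all three keys were back up and the arm clear.

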